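# Square up three blank flanges in a fence tray by tipping it

## Robot

A 6-joint arm with a two-finger parallel gripper is mounted at the origin on the work surface. World frame = base frame: x ahead of the robot, y to its left, z up, the work surface at z = 0. Lengths are in m, angles in degrees, forces in N, time in s.
With the tool pointing down it reaches from about 0.325 to 0.775 m from the base axis. Payload 5.5 kg.
Tool frame: the origin (TCP) lies at the centre of the arm's flange, where the gripper is bolted on; the fingertips stand 182 mm ahead of it and the grasp point (between the pads) lies 163 mm ahead of it; z points along the fingers, y is the line along which they close (so a half turn about z gives the same grasp; the last joint's range is limited). The gripper opens to 88 mm and grips with 3 to 60 N. Pads are 20 mm wide; open, the fingers measure 115 mm over their backs; the gripper's body (75 mm by 178 mm) begins 61 mm behind the grasp point.
Start: joints at [66.824, 5.22, 70.514, -0, 104.267, -3.249], TCP at [0.205, 0.564, 0.405] pointing down, gripper open.
Joint ranges: [-164.24, 164.24], [-49.07, 125.15], [9.68, 141.18], [-86.29, 266.29], [3.28, 154.24], [-151.56, 151.56]. Speed limits (degrees/s): [147.25, 147.25, 172.46, 180, 180, 180].

## Interface

Orientations are given as [roll, pitch, yaw] about the fixed x, y, z axes, in that order (R = Rz(yaw) Ry(pitch) Rx(roll)).
In Python, from station import r gives the robot as it stands. The module is installed in compiled form; this text tells all that it offers. Calls block until the motion is done:
- r.reach(position, orientation): joint-space move of the TCP to a pose.
- r.servo_line(position, rotation=None, speed=0.15): straight line of the TCP; rotation=None keeps the orientation; speed is the mean speed in m/s.
- r.move_joints(angles): joint-space move.
- r.let_go() and r.grab(squeeze=None): open the fingers fully, or close them until they stop; squeeze is the grip in N (None keeps the last).
- r.wait(seconds).
- r.inverse_kinematics(position, orientation): joint angles nearest the present ones, or None.
- r.sense(): the state.
- r.snapshot(name): name is "scene" or "top"; returns a dict with "frame" (480x640x3 uint8, red, green, blue), "fx", "fy", "cx", "cy" (pixels), "R" (3x3) and "t" (3): a world point X has camera coordinates R X + t. Camera axes: x right, y down, z forward; pixel columns grow to the right and rows downward; lengths in m; the calibration is good to about 2 mm. A picture is of the moment at which its call begins. There is no depth.
A pose or a line that the arm cannot do raises r.IKError and nothing moves.
- r.hand_in(): hands the job in; it is judged then, once.
The state is a dict: "clock": time; "joints": joint angles; "joint_vel": joint speeds; "joint_torque": joint torques, N m; "tcp_pos": TCP position; "orientation": TCP orientation; "contact_force": force on the tool from outside, world axes, zero at the start; "torque": the same for the moment, N m; "opening": finger opening in m; "gripper_force": force on a finger pad.
Only numpy, scipy, OpenCV 4.12 (cv2) and the standard library are available. Lean on these libraries where they do the work, as an engineer would, in place of code of your own. Each camera call takes 0.05 s, during which the arm holds its last target. There are 200 camera calls.

## Task

Tip the stainless tray by its loop handles so that the three blank flanges lying loose in it slide into one single row flat along its tall long fence, and then close up against the small stop block that stands by the fence and against one another, with no gaps left. Tip slowly and no further than it takes: the flanges must slide gently and never crash, and the stop block, which only its rubber foot holds, must stay at its line. Touch only the tray, not the flanges or the block, leave the tray standing flat on the shelf at the end, and leave the other things where they are.

Things in the scene. Friction and masses are not known exactly. Their poses are not given: they have to be found in the camera images.
- tray: Matt stainless tray, 0.6 kg, 181 mm (x) by 356 mm (y), flat under. Origin: centre of its underside; x points to the tall long fence, y to the tall end wall, z up. Inside x +-87.5, y +-175 mm; floor 4 mm, walls 3 mm; fence and end wall 32 mm high, both lips 14 mm. Hidden friction: flanges slip at some tilt from 8 to 22 degrees, later if hung up on a neighbour. Pose not given while held.
- tray_side_handle (a point): Centre of the loop handle above the low long lip opposite the fence, at x = -100, y = 0, z = 70 mm of the tray: a round steel bar 12 mm thick, 110 mm long, running along the tray's y between two legs, clear all round. Lifted by it, the tray tips about its bottom edge under the fence (x = 90.5 mm, z = 0).
- tray_end_handle (a point): Centre of the like loop handle above the low end lip opposite the end wall, at x = 0, y = -187.5, z = 70 mm of the tray: a round bar 12 mm thick, 110 mm long, running along the tray's x. Lifted by it, the tray tips about its bottom edge under the end wall (y = 178 mm, z = 0).
- tray_corner (a point): Inside corner of the tray where the fence, the end wall and the floor's upper face meet, at x = 87.5, y = 175, z = 4 mm of the tray.
- stop_block: Loose steel stop block, 65 (x) by 25 (y) by 25 mm high, 0.3 kg, on a rubber foot, standing on the tray's floor against the fence, its stop face on a scribed line at y = 125 mm of the tray. Origin: centre of its underside (x = 55, y = 137.5 mm of the tray). With the row leaning on it, it starts to creep to the end wall at a slope some 1.5 times that at which the flanges slip.
- blank_a: Blank flange, a plain aluminium disc 75 mm across and 10 mm high (60 mm across at its foot), about 0.1 kg, lying flat with its shallow-recessed sealing face up, loose on the tray's floor. The three are alike. Its edge is dented if it runs into a wall or neighbour at over 0.4 m/s. Origin: centre of its underside. Against the fence its centre stands 37.5 mm from the fence's inner face.
- blank_b: Blank flange, a plain aluminium disc 75 mm across and 10 mm high (60 mm across at its foot), about 0.1 kg, lying flat with its shallow-recessed sealing face up, loose on the tray's floor. The three are alike. Its edge is dented if it runs into a wall or neighbour at over 0.4 m/s. Origin: centre of its underside. Against the fence its centre stands 37.5 mm from the fence's inner face.
- blank_c: Blank flange, a plain aluminium disc 75 mm across and 10 mm high (60 mm across at its foot), about 0.1 kg, lying flat with its shallow-recessed sealing face up, loose on the tray's floor. The three are alike. Its edge is dented if it runs into a wall or neighbour at over 0.4 m/s. Origin: centre of its underside. Against the fence its centre stands 37.5 mm from the fence's inner face.
- centering_ring: Bystander: stainless centering ring with a rubber O-ring, 69 mm across, 10 mm high, lying on the shelf beside the tray. Origin: centre of its underside.
- copper_gasket: Bystander: flat copper gasket ring, 82 mm across, 4 mm thick, lying on the shelf. Origin: centre of its underside.
- clamp_half: Bystander: half-round aluminium clamp half with a black rubber rim, 120 mm long, 22 mm high, lying on the shelf. Origin: underside, at the centre of its arc.
There are look-alikes about, which are no part of the job. Of the things like the stop_block, leave any that is blue or purple; of the rest the smaller one is meant.

How it is judged (in metres and radians):
On the way:
1. the tray is tipped up at one side (angle between tray's own z axis and vertical above 0.12 rad), for 0.2 s.
At the end, for the whole second after the job is handed in: The three flanges lie flat in one row along the fence, within 4.5 mm of it, closed up to the stop block's line, gaps adding up to 10 mm at most; the block stands by the fence within 8 mm of its line; the tray stands flat on the shelf (within 0.03 rad); all is at rest (x of each of blank_a, blank_b, blank_c in the frame of tray above 0.0455 m and y of each of blank_a, blank_b, blank_c in the frame of tray above -0.0725 m and z of blank_a in the frame of tray between 0.001 and 0.007 m and linear speed of each of blank_a, blank_b, blank_c, tray below 0.02 m/s and z of blank_b in the frame of tray between 0.001 and 0.007 m and z of blank_c in the frame of tray between 0.001 and 0.007 m and y of stop_block in the frame of tray between 0.1295 and 0.1455 m and x of stop_block in the frame of tray above 0.049 m and z of stop_block in the frame of tray below 0.007 m and angle between tray's own z axis and vertical below 0.03 rad and height (world z) of tray between -0.004 and 0.004 m); the robot touches nothing.
It fails at once if a blank flange or the stop block is touched by the gripper or arm (contact force between any of the fingers, the arm and blank_a above 0.3 N or contact force between any of the fingers, the arm and blank_b above 0.3 N or contact force between any of the fingers, the arm and blank_c above 0.3 N or contact force between any of the fingers, the arm and stop_block above 0.3 N).
It fails at once if a blank flange runs faster than 0.4 m/s (crashes, or is dropped with the tray) (linear speed of any of blank_a, blank_b, blank_c above 0.4 m/s).
It fails at once if a bystander is shifted by more than 20 mm (distance of any of centering_ring, copper_gasket, clamp_half from where it was at the start of the episode above 0.02 m).
It also fails if it takes over 72 s, if anything falls off the work surface, if the arm or the gripper's body presses on something with over 40 N, if the wrist force passes 120 N, or if a joint passes its speed limit or range.

## Working session

There is one attempt and no reset: what is moved stays moved. The work goes in short steps, each a Python script; the robot and the scene stay as the last script left them, time stands still between calls to the robot, and variables do not carry over. Pictures are saved under pics/ and viewed, at most 10 in all, crops included, and the job is handed in when it is done.

```bash
mkdir -p pics
python3 - <<'E'
from station import r
import cv2,pickle
for n in("scene","top"):
    s=r.snapshot(n); cv2.imwrite(f"pics/{n}0.png",s["frame"][:,:,::-1]); pickle.dump(s,open(f"{n}0.pkl","wb"))
    print(n,s["fx"],s["cx"],s["cy"],s["R"],s["t"])
E
```

```text
scene 576.8191186100262 328.50680171705045 244.94114626645307 [[-0.70060674  0.71331829  0.01808913]
 [ 0.48529565  0.4949261  -0.72078866]
 [-0.52310452 -0.49621081 -0.69291882]] [ 0.40269074 -0.20819382  1.69679066]
top 541.4763270869444 316.5314909427704 241.82223365974176 [[ 2.37575378e-02 -9.99714373e-01  2.59832630e-03]
 [-9.96614587e-01 -2.38883380e-02 -7.86683726e-02]
 [ 7.87079725e-02 -7.20563054e-04 -9.96897455e-01]] [-0.05397461  0.57849608  1.33947114]
```

View pics/top0.png

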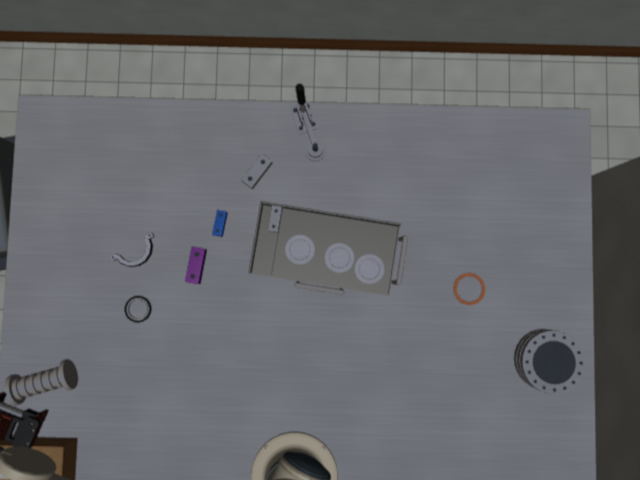

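View pics/scene0.png

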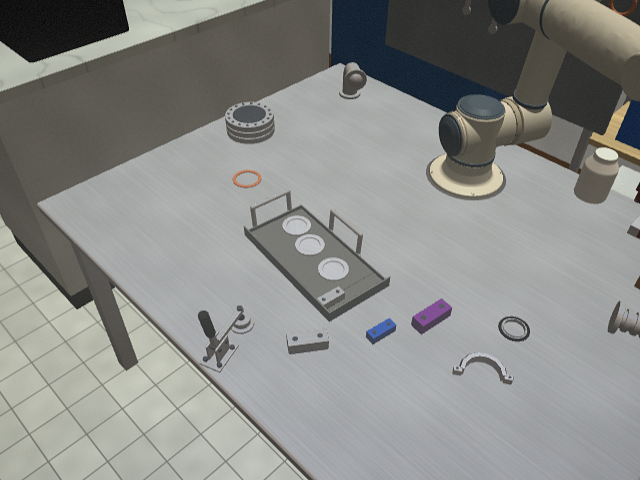

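The top view shows the tray with fence on the far side (262,203)-(400,223), end wall and stop block at left (275,217). The side handle faces the robot (320,288) and the end handle is at right (402,260). The arm is clear of the tray. I'll zoom in for corner pixels.

Run:
```python
import cv2
t=cv2.imread("pics/top0.png")[190:310,240:420]; cv2.imwrite("pics/tc.png",cv2.resize(t,None,fx=4.4,fy=4.4,interpolation=cv2.INTER_CUBIC))
t=cv2.imread("pics/scene0.png")[180:320,235:395]; cv2.imwrite("pics/sc.png",cv2.resize(t,None,fx=4,fy=4,interpolation=cv2.INTER_CUBIC))
```

```text
(no output)
```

View pics/tc.png

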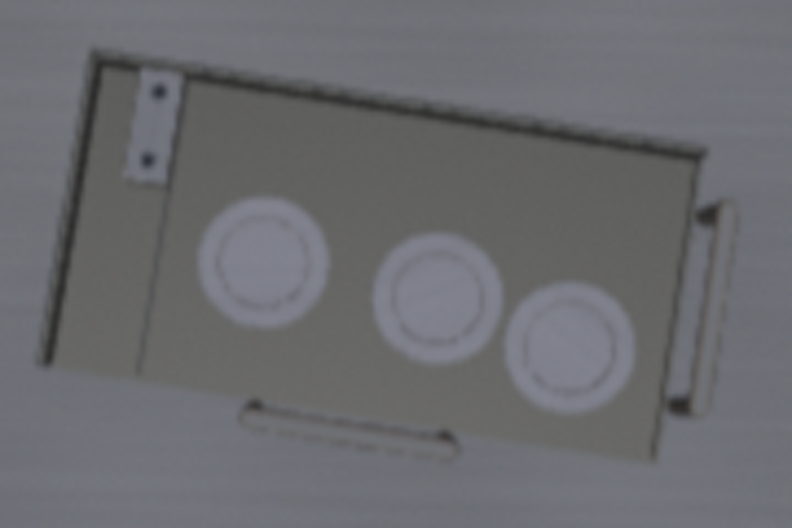

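View pics/sc.png

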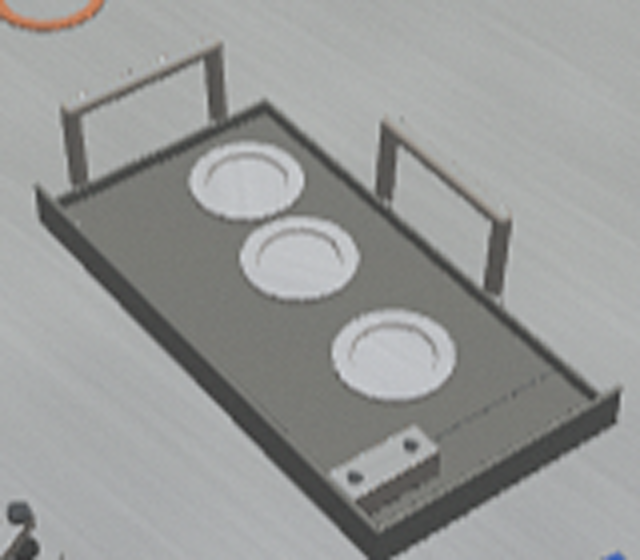

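Both crops are clear: outer tray corners in the top crop at (95,50), (706,152), (42,362), (655,459); side handle bar mid (350,429), end handle bar mid (717,307). Scene crop bar mids are at (446,170) and (142,77). Flanges in the top crop are at (264,262), (437,298), (570,347).

```bash
cat > h.py <<'E'
import numpy as np, cv2
from scipy.spatial.transform import Rotation as Ro
def ray(s,uv):
    R=np.array(s["R"]);t=np.array(s["t"])
    d=R.T@np.array([(uv[0]-s["cx"])/s["fx"],(uv[1]-s["cy"])/s["fy"],1]); return -R.T@t,d
def onplane(s,uv,z,T=(np.eye(3),np.zeros(3))):
    "ray into frame T, cut at height z of that frame"
    o,d=ray(s,uv); o=T[0].T@(o-T[1]); d=T[0].T@d; return o+d*(z-o[2])/d[2]
def rigid2(L,W):
    L=np.array(L)[:,:2];W=np.array(W)[:,:2];l=L-L.mean(0);w=W-W.mean(0)
    a=np.arctan2((l[:,0]*w[:,1]-l[:,1]*w[:,0]).sum(),(l*w).sum())
    R=Ro.from_euler('z',a).as_matrix()[:2,:2]; p=W.mean(0)-R@L.mean(0)
    return a,p,np.linalg.norm(W-(L@R.T+p),axis=1)
E
python3 - <<'E'
from h import *; import pickle
st=pickle.load(open("top0.pkl","rb"));ss=pickle.load(open("scene0.pkl","rb"))
tp=lambda x,y:((x+.5)/4.4-.5+240,(y+.5)/4.4-.5+190); sp=lambda x,y:((x+.5)/4-.5+235,(y+.5)/4-.5+180)
obs=[(st,tp(95,50),(.0905,.178,.032)),(st,tp(706,152),(.0905,-.178,.032)),(st,tp(42,362),(-.0905,.178,.032)),(st,tp(655,459),(-.0905,-.178,.014)),
(st,tp(350,429),(-.1,0,.07)),(st,tp(717,307),(0,-.1875,.07)),(ss,sp(446,168),(-.1,0,.076)),(ss,sp(142,75),(0,-.1875,.076))]
W=[onplane(s,u,l[2]) for s,u,l in obs]; L=[o[2] for o in obs]
a,p,e=rigid2(L,W); print("yaw",np.degrees(a),p,"res mm",(e*1e3).round(1))
T=(Ro.from_euler('z',a).as_matrix(),np.r_[p,0]); pickle.dump(T,open("tray.pkl","wb"))
print("handles",T[0]@[-.1,0,.07]+T[1],T[0]@[0,-.1875,.07]+T[1])
for x,y in((264,262),(437,298),(570,347)): print("flange top",(onplane(st,tp(x,y),.014,T)*1e3).round(1))
for x,y in((385,370-15),(299,258),(247,181)): print("flange scene",(onplane(ss,sp(x if x!=385 else 394,y),.014,T)*1e3).round(1))
print("block top",(onplane(st,tp(155,125),.029,T)*1e3).round(1))
g=cv2.cvtColor(ss["frame"],cv2.COLOR_RGB2GRAY)
for u in((247,181),(299,258),(394,370),(150,200),(300,360)):
    q=sp(*u); print(u,g[int(q[1]),int(q[0])], st["frame"][int(tp(200,200)[1]),int(tp(200,200)[0])])
from station import r
def tool(a90,h):  # pose for gripping point h
    o=Ro.from_euler('xyz',[180,0,np.degrees(a)+a90],degrees=True); return T[0]@np.array(h)+T[1]-o.apply([0,0,.163]), o.as_euler('xyz',degrees=True)
def Tip(th,side):
    Rl=Ro.from_euler('y' if side else 'x',th if side else -th,degrees=True); pv=np.array([.0905,0,0] if side else [0,.178,0]); return Rl,pv
for side in(1,0):
  for a90 in ((90,-90) if side else (0,180)):
    P,_=tool(a90,(-.1,0,.07) if side else (0,-.1875,.07))
    for th in(0,12,25):
        Rl,pv=Tip(th,side); RW=Ro.from_matrix(T[0]); 
        Rw=RW*Rl*RW.inv(); pw=T[0]@pv+T[1]; Q=Rw.apply(P-pw)+pw
        o=Rw*Ro.from_euler('xyz',[180,0,np.degrees(a)+a90],degrees=True)
        j=r.inverse_kinematics(list(Q),list(o.as_euler('xyz',degrees=True))); print(side,a90,th,Q.round(3),None if j is None else np.round(j))
E
```

```text
yaw -7.84429204074791 [ 0.56581062 -0.06096766] res mm [2.1 3.1 2.2 1.6 1.8 3.5 3.5 4.9]
handles [ 0.46674636 -0.04731952  0.07      ] [ 0.54022035 -0.24671315  0.07      ]
flange top [-13.7  61.9  14. ]
flange top [-18.2 -39.6  14. ]
flange top [ -33.8 -119.3   14. ]
flange scene [-11.8  63.4  14. ]
flange scene [-15.9 -38.8  14. ]
flange scene [ -31.6 -117.3   14. ]
block top [ 52.8 135.4  29. ]
(247, 181) 195 [98 98 96]
(299, 258) 195 [98 98 96]
(394, 370) 194 [98 98 96]
(150, 200) 121 [98 98 96]
(300, 360) 121 [98 98 96]
1 90 0 [ 0.467 -0.047  0.233] [-10. -13. 106.  -0.  88.  -2.]
1 90 12 [ 0.519 -0.054  0.268] [-10.  -0.  91.  -0. 102.  -2.]
1 90 25 [ 0.582 -0.063  0.292] [ -9.  15.  73.  -1. 117.  -2.]
1 -90 0 [ 0.467 -0.047  0.233] None
1 -90 12 [ 0.519 -0.054  0.268] None
1 -90 25 [ 0.582 -0.063  0.292] None
0 0 0 [ 0.54  -0.247  0.233] [-28.   6.  87.  -0.  87.  70.]
0 0 12 [ 0.548 -0.191  0.304] [-19.   2.  85. -12.  91.  78.]
0 0 25 [ 0.558 -0.115  0.366] [ -8.   0.  81. -25.  98.  86.]
0 180 0 [ 0.54  -0.247  0.233] [ -28.    6.   87.   -0.   87. -110.]
0 180 12 [ 0.548 -0.191  0.304] [ -19.    2.   85.  -12.   91. -102.]
0 180 25 [ 0.558 -0.115  0.366] [ -8.   0.  81. -25.  98. -94.]
```

```bash
cat >> h.py <<'E'
import pickle
from station import r
def flanges(s,T):
    g=cv2.cvtColor(np.ascontiguousarray(s["frame"]),cv2.COLOR_RGB2GRAY); m=np.zeros_like(g)
    c=[(.0875,.119),(.0875,-.175),(-.0875,-.175),(-.0875,.119)]
    X=np.array([T[0]@[x,y,.01]+T[1] for x,y in c])@np.array(s["R"]).T+np.array(s["t"])
    uv=np.c_[X[:,0]/X[:,2]*s["fx"]+s["cx"],X[:,1]/X[:,2]*s["fy"]+s["cy"]]
    cv2.fillConvexPoly(m,uv.round().astype(np.int32),1)
    k=cv2.erode(((g>165)&(m>0)).astype(np.uint8),cv2.getStructuringElement(cv2.MORPH_ELLIPSE,(11,11)))
    n,_,st,ce=cv2.connectedComponentsWithStats(k)
    q=[onplane(s,ce[i],.014,T) for i in range(1,n) if st[i,4]>40]
    return sorted([tuple((p[:2]*1e3).round(1)) for p in q],key=lambda p:-p[1])
class Tip:
    def __init__(S,T,side):
        S.T=T;S.side=side;S.RW=Ro.from_matrix(T[0]);S.th=0;a=np.degrees(np.arctan2(T[0][1,0],T[0][0,0]))
        S.o0=Ro.from_euler('xyz',[180,0,a+(90 if side else 0)],degrees=True)
        S.P=T[0]@np.array((-.1,0,.07) if side else (0,-.1875,.07))+T[1]-S.o0.apply([0,0,.163])
        S.pw=T[0]@np.array((.0905,0,0) if side else (0,.178,0))+T[1]
    def rot(S,th): return S.RW*Ro.from_euler('y' if S.side else 'x',th if S.side else -th,degrees=True)*S.RW.inv()
    def grip(S):
        e=list(S.o0.as_euler('xyz',degrees=True)); r.reach(list(S.P+[0,0,.1]),e); r.servo_line(list(S.P),speed=.1); r.grab(25)
        print("grip",r.sense()["opening"],r.sense()["clock"])
    def go(S,th,rate):
        Q=S.rot(th).apply(S.P-S.pw)+S.pw; o=S.rot(th)*S.o0; d=np.linalg.norm(Q-(S.rot(S.th).apply(S.P-S.pw)+S.pw))
        if d>0: r.servo_line(list(Q),list(o.as_euler('xyz',degrees=True)),speed=max(.001,d/(abs(th-S.th)/rate)))
        S.th=th
    def look(S,cam="scene"):
        s=r.snapshot(cam); R=S.rot(S.th); T=((R*S.RW).as_matrix(),R.apply(S.T[1]-S.pw)+S.pw); f=flanges(s,T); S.s=s
        print(round(S.th,2),round(r.sense()["clock"],2),f,np.round(r.sense()["contact_force"],1)); return f
    def up(S,start,mx,done,step=.7,rate=2):
        S.go(start/2,5);S.go(start,4); p=S.look()
        while S.th<mx:
            S.go(S.th+step,rate); f=S.look()
            while len(f)!=len(p) or np.abs(np.array(f)-np.array(p)).max()>1.5:
                p=f; r.wait(.2); f=S.look()
            p=f
            if done(f): return True
        return False
    def down(S):
        while S.th>0: S.go(max(0,S.th-5),5)
    def free(S):
        r.let_go(); r.servo_line(list(S.P+[0,0,.1]),speed=.15)
E
python3 - <<'E'
from h import *
T=pickle.load(open("tray.pkl","rb")); t=Tip(T,1); t.grip(); t.look()
ok=t.up(6.,16,lambda f:len(f)==3 and min(p[0] for p in f)>44)
print(ok,t.th); cv2.imwrite("pics/s1.png",t.s["frame"][:,:,::-1])
pickle.dump((t.th,),open("th.pkl","wb"))
E
```

```text
grip 0.011334086929647047 4.7917
0 4.84 [(np.float64(-5.3), np.float64(68.9)), (np.float64(-9.4), np.float64(-33.3)), (np.float64(-25.6), np.float64(-111.4))] [-5.   1.   2.8]
6.0 6.54 [(np.float64(-4.2), np.float64(68.4)), (np.float64(-9.2), np.float64(-32.9)), (np.float64(-24.9), np.float64(-112.4))] [ 2.2 -0.2 -7.2]
6.7 7.09 [(np.float64(-3.9), np.float64(68.5)), (np.float64(-8.8), np.float64(-33.2)), (np.float64(-25.3), np.float64(-111.9))] [ 0.6  0.6 -6.2]
7.4 7.64 [(np.float64(-3.9), np.float64(68.5)), (np.float64(-8.6), np.float64(-33.7)), (np.float64(-24.6), np.float64(-112.2))] [-1.3  0.6 -6. ]
8.1 8.19 [(np.float64(-4.3), np.float64(68.3)), (np.float64(-8.7), np.float64(-33.4)), (np.float64(-26.3), np.float64(-111.6))] [-1.1  1.1 -5.4]
8.1 8.44 [(np.float64(-4.2), np.float64(68.2)), (np.float64(-8.7), np.float64(-33.4)), (np.float64(-25.6), np.float64(-111.9))] [-1.4  1.5 -5.1]
8.8 8.99 [(np.float64(-4.0), np.float64(68.4)), (np.float64(-7.5), np.float64(-34.4)), (np.float64(-25.2), np.float64(-112.2))] [-2.7  0.3 -5.6]
9.5 9.54 [(np.float64(-3.8), np.float64(68.3)), (np.fl
[... 1466 characters left out ...]
p.float64(7.8), np.float64(-34.1)), (np.float64(-2.7), np.float64(-112.2))] [-2.8 -0.  -4.6]
14.4 14.39 [(np.float64(29.7), np.float64(68.5)), (np.float64(25.7), np.float64(-33.2)), (np.float64(18.2), np.float64(-112.0))] [-2.2  0.2 -3.4]
14.4 14.64 [(np.float64(55.3), np.float64(68.4)), (np.float64(52.3), np.float64(-33.0)), (np.float64(47.1), np.float64(-111.7))] [-2.5 -0.6 -4.5]
14.4 14.89 [(np.float64(56.8), np.float64(67.6)), (np.float64(56.5), np.float64(-33.0)), (np.float64(55.3), np.float64(-111.0))] [-1.4 -0.8 -2.5]
14.4 15.14 [(np.float64(55.7), np.float64(69.1)), (np.float64(56.5), np.float64(-33.0)), (np.float64(55.3), np.float64(-111.0))] [-0.6  0.2 -4.7]
True 14.399999999999993
```

View pics/s1.png

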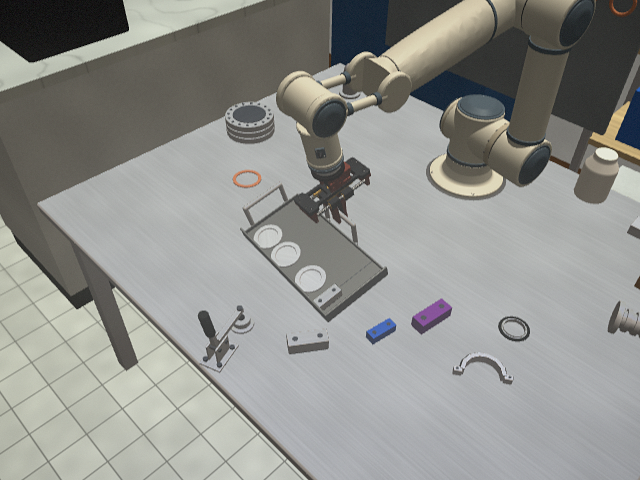

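The picture shows all three flanges along the fence, near (268,237), (285,253), (310,278), with the block in place at (329,296). They slipped at about 14.2°. I'll lower the tray, release, then tip by the end handle.

Run:
```python
from h import *
T=pickle.load(open("tray.pkl","rb")); t=Tip(T,1); t.th=14.4; t.down(); t.free()
f=t.look()
d=np.array([np.mean([p[0] for p in f])-50,5.5,0])/1e3; T=(T[0],T[1]+T[0]@d); print("shift",d)
e=Tip(T,0); e.grip(); f=e.look()
pickle.dump(T,open("tray2.pkl","wb"))
s=r.snapshot("top"); cv2.imwrite("pics/t2.png",cv2.resize(s["frame"][170:320,220:420,::-1],None,fx=4,fy=4,interpolation=cv2.INTER_CUBIC)); pickle.dump(s,open("t2.pkl","wb"))
```

```text
0 20.57 [(np.float64(56.2), np.float64(67.7)), (np.float64(54.5), np.float64(-32.4)), (np.float64(54.9), np.float64(-111.7))] [-0.2  0.5 -0.4]
shift [0.0052 0.0055 0.    ]
grip 0.011413929995157735 24.0417
0 24.09 [(np.float64(50.7), np.float64(70.4)), (np.float64(49.7), np.float64(-30.6)), (np.float64(50.3), np.float64(-109.2))] [-0.4 -4.  -0.7]
```

View pics/t2.png

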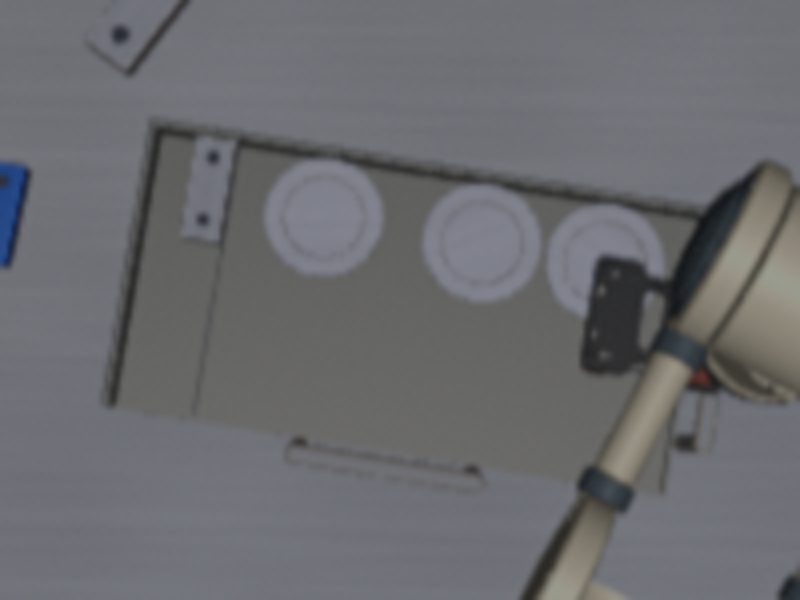

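The tray is held by the end handle. The flanges are in a row on the fence with gaps, at (324,217), (482,243), (605,262), and the block's face is on the scribed line near (225,215). The line puts flange a at y≈63 mm, so my y is 7 mm high; I'll correct that and tip.

Run:
```python
from h import *
T=pickle.load(open("tray2.pkl","rb")); e=Tip(T,0); P=e.P
T=(T[0],T[1]+T[0]@np.array([0,.007,0])); e=Tip(T,0); e.P=P; pickle.dump(T,open("tray3.pkl","wb"))
ok=e.up(10.,18.5,lambda f:len(f)==3 and f[0][1]>84 and f[2][1]>-68,step=.6,rate=2.4)
print(ok,e.th); cv2.imwrite("pics/s3.png",cv2.resize(e.s["frame"][130:330,200:400,::-1],None,fx=3,fy=3,interpolation=cv2.INTER_CUBIC))
```

```text
10.0 26.74 [(np.float64(50.4), np.float64(65.6)), (np.float64(49.6), np.float64(-36.5)), (np.float64(50.4), np.float64(-115.8))] [ 1.3  1.5 -6.3]
10.6 27.19 [(np.float64(50.3), np.float64(64.7)), (np.float64(50.0), np.float64(-36.1)), (np.float64(49.9), np.float64(-115.9))] [ 0.7  1.8 -5.7]
11.2 27.64 [(np.float64(50.3), np.float64(64.9)), (np.float64(49.2), np.float64(-36.4)), (np.float64(50.2), np.float64(-116.6))] [ 0.2  1.8 -5.3]
11.8 28.09 [(np.float64(50.5), np.float64(64.3)), (np.float64(50.0), np.float64(-36.7)), (np.float64(50.4), np.float64(-116.6))] [ 0.2  0.7 -6.1]
12.4 28.54 [(np.float64(50.6), np.float64(64.7)), (np.float64(50.4), np.float64(-37.7)), (np.float64(49.9), np.float64(-115.7))] [-0.1  0.2 -5.4]
13.0 28.99 [(np.float64(50.8), np.float64(64.4)), (np.float64(50.7), np.float64(-37.1)), (np.float64(49.3), np.float64(-115.6))] [ 0.9  0.3 -6. ]
13.6 29.44 [(np.float64(51.1), np.float64(65.0)), (np.float64(49.5), np.float64(-35.1)), (np.float64(50.5), np.float64(-114.9))] [ 0.3  0.4 -5.5]
13.6 29.69 [(np.float64(50.4), np.float64(67.0)), (np.float64(50.5), np.float6
[... 691 characters left out ...]
87.9)), (np.float64(50.1), np.float64(-1.8)), (np.float64(50.0), np.float64(-81.1))] [ 0.   1.1 -6.6]
13.6 31.19 [(np.float64(50.5), np.float64(87.9)), (np.float64(50.6), np.float64(8.5)), (np.float64(50.2), np.float64(-71.4))] [-0.6  1.4 -6.2]
13.6 31.44 [(np.float64(50.0), np.float64(90.9)), (np.float64(50.5), np.float64(15.0)), (np.float64(49.9), np.float64(-60.7))] [-0.1  1.4 -5.6]
13.6 31.69 [(np.float64(49.9), np.float64(91.2)), (np.float64(50.8), np.float64(15.2)), (np.float64(50.4), np.float64(-58.9))] [ 0.4  0.6 -6.3]
13.6 31.94 [(np.float64(49.9), np.float64(91.2)), (np.float64(50.5), np.float64(15.5)), (np.float64(50.3), np.float64(-59.0))] [-0.4  1.3 -6.1]
True 13.599999999999998
```

View pics/s3.png

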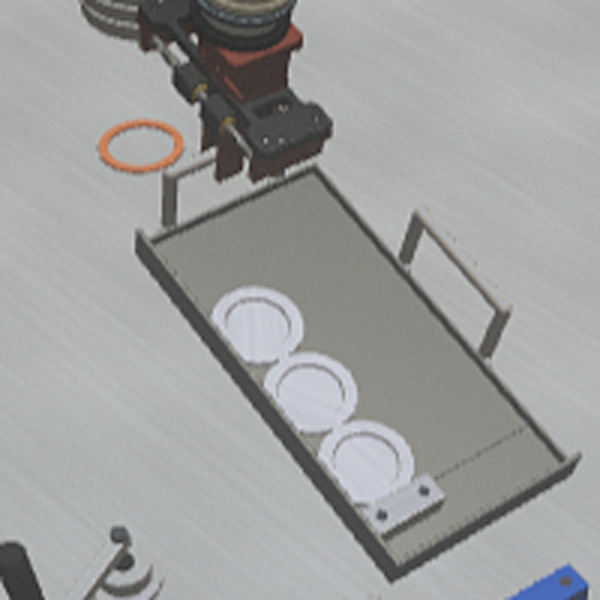

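The row is closed up on the block along the fence, at (258,325), (311,392), (367,460), with the block at (408,503); it gave about 3 mm at most. I'll lower the tray, release and check.

Run:
```python
from h import *
T=pickle.load(open("tray2.pkl","rb")); e=Tip(T,0); P=e.P; T=pickle.load(open("tray3.pkl","rb")); e=Tip(T,0); e.P=P; e.th=13.6
e.down(); e.free(); r.servo_line(list(P+[-.12,-.1,.15]),speed=.2); r.wait(.3); e.look()
s=r.snapshot("top"); cv2.imwrite("pics/t4.png",cv2.resize(s["frame"][180:310,230:420,::-1],None,fx=4.2,fy=4.2,interpolation=cv2.INTER_CUBIC))
```

```text
0 38.48 [(np.float64(50.0), np.float64(86.8)), (np.float64(49.4), np.float64(15.7)), (np.float64(49.3), np.float64(-58.3))] [-0.6  0.   0.4]
```

View pics/t4.png

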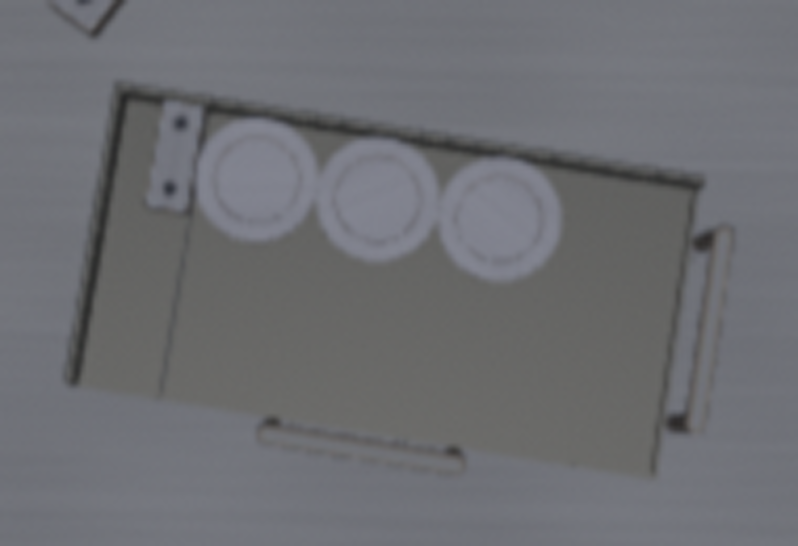

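The tray is flat, with the three flanges touching each other, the block and the fence at (257,180), (377,200), (499,220). The block is at its line.

```bash
python3 -c "
from station import r
print(r.hand_in())"
```

```text
the job is handed in; nothing more can be done
None
```

I handed the job in: the three flanges lie closed up in one row along the fence and against the stop block, which is still at its line, and the tray stands flat and released; no verdict was returned.

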